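# Unclick the battery pack from its charger

### The arm

A 7-joint arm with a two-finger parallel gripper is mounted at the origin on a cart in front of the work surface, level with it; the furniture and walls round the work are solid. World frame = base frame: x ahead of the robot, y to its left, z up, the work surface at z = 0. Lengths are in m, angles in rad, forces in N, time in s.
With the tool pointing down it reaches from about 0.35 to 0.775 m from the base axis. Payload 3.1 kg.
Tool frame: the origin (TCP) lies on the front face of the gripper's body, between the roots of the fingers; the fingertips stand 73 mm ahead of it and the grasp point (between the pads) lies 54 mm ahead of it; z points along the fingers, y is the line along which they close (so a half turn about z gives the same grasp; the last joint's range is limited). The gripper opens to 85 mm and grips with 20 to 120 N. Pads are 22 mm wide; open, the fingers measure 114 mm over their backs; the gripper's body (76 mm by 85 mm) begins 54 mm behind the grasp point. The pads swing forward as they close: fully open they stand 13 mm farther back than shut.
Start: joints at [-1.282, 0.311, 0.014, 1.512, -0.004, 1.319, -0.027], TCP at [0.179, 0.52, 0.304] pointing down, gripper open.
Joint ranges: [-2.7, 2.7], [-0.3, 1.91], [-1.27, 1.3], [0.12, 2.57], [-1.44, 4.58], [0.2, 2.03], [-3.05, 3.05]. Speed limits (rad/s): [2.79, 2.79, 3.14, 3.14, 3.14, 3.14, 3.14].

### API

Orientations are given as a rotation vector (axis times angle).
In Python, from cell import r, vision, job gives the robot as it stands.
- The arm moves only by the tool send_rows, never from a script. Its argument "commands" is a list that holds one entry, the list of rows, each a list of 5 numbers: the shift along the world's x, y, z in cm, then the turn about the world's z in rad, then the finger opening in cm, from 0 to 8.54. A call has 1 to 10 rows; each row is the pose to reach, as a shift and turn from the pose commanded when the call began; what a row does not reach only later rows make up. A row lasts 1/12 s, in which the tool goes at most 41.7 mm and 7.16 degrees, less where a joint would pass 70% of its speed; a pose out of reach is approached as far as the arm can. A call with a gripper value outside its range is refused whole. The fingers move at their own pace and stop on an object; the grip force is fixed at half the most. Time passes only in rows, so rows that repeat a pose let the fingers close. It gives the time, the measured TCP pose, the force, the opening and the grip force at its end, in the units of the state.
- r.sense(): the state, without advancing time (a new reading comes with each control period).
- vision.read_camera(name): name is "scene" or "top"; returns a dict with "color" (420x560x3 uint8, blue, green, red), "range_z" (420x560 float32, m along the optical axis (not along the pixel's ray), 0 where there is no reading), "fov_y" (degrees; the focal length in pixels is half the picture's height over the tangent of half this angle, whatever the lens; pixels are square), "cx", "cy" (the principal point, pixels), "world_from_camera" (4x4, takes a point from camera to world coordinates). Camera axes: x right, y up, looking along -z (the intrinsics and any distortion apply to the point x, -y, -z); pixel columns grow to the right and rows downward; lengths in m; the calibration is good to about 2 mm. A picture is of the moment at which its call begins.
- job.close_job(): hands the job in; it is judged then, once.
The state is a dict: "time": time; "joints": joint angles; "joint_vel": joint speeds; "joint_efforts": joint torques, N m; "tcp_pos": TCP position; "eef_rot": TCP orientation; "wrist_force": force on the tool from outside, world axes, zero at the start; "wrist_torque": the same for the moment, N m; "grip_width": finger opening in m; "grasp_force": force on a finger pad.
Only numpy, scipy, OpenCV 4.12 (cv2) and the standard library are available. Lean on these libraries where they do the work, as an engineer would, in place of code of your own. Each camera call takes 0.05 s, during which the arm holds its last target. There are 200 camera calls.

### The job

The battery pack has finished charging: pull it straight out of its sloping charger, against the spring catches that click it in, and stand it upright on its foot, roughly in the middle of the brown hardboard. Set it down rather than dropping it, and leave the black loupe, the tin of brass wool and the solder reel where they stand.

Things in the scene. Friction and masses are not known exactly. Their poses are not given: they have to be found in the camera images.
- battery_pack: Black battery pack, orange top, ribbed broad faces: a slab 28 (its x) x 84 (y) x 100 mm (z), 0.18 to 0.33 kg. Origin: centre of its foot (underside); z runs up to the orange top, x is square to the broad faces. At the start it sits clicked in the cradle, foot on its floor, leaning 32 degrees from vertical, roughly to the robot's left; the upper 55 mm stand free.
- pack_grip (a point): Where to grip the pack: on its centre line, 78 mm above its foot. Grip across the 28 mm, a finger on each broad face, fingers along the pack's z axis; 84 mm is too wide. Two sprung balls in the cradle's side walls sit in notches in the narrow sides; pulled along z, the pack comes past them in 1 to 6 mm with roughly 8 to 16 N, then slides with a few N.
- charger: Grey and black charger, fixed to the worktop: base 120 x 124 x 14 mm and, at its rear (+x), a housing 62 mm high. Origin: on the worktop beneath the middle of the cradle floor; z up; its -x is the front, towards which the cradle leans (roughly the robot's left, +y).
- cradle: The charger's fixed cradle: a channel 45 mm deep, open at the top, 7 mm walls, 0.8 mm clearance round the pack. Origin: centre of its inner floor, 30 mm above the worktop. z: the direction in which the pack pulls out (32 degrees from vertical, leaning to the charger's front); x is square to the pack's broad faces. The pack is free once its foot is over 45 mm along z.
- hardboard: Brown hardboard sheet lying on the worktop, 215 (its x) x 235 (its y) x 9 mm, fixed. Origin: centre of its underside, on the worktop; z up. Its top is 9 mm above the worktop.
- loupe: Bystander, loose: black eyepiece loupe with a pale lens, 45 mm across, 28 mm high. Origin: centre of its underside.
- tip_tin: Bystander, loose: tip cleaner, a round black tin with brass wool showing in the top, 68 mm across, 42 mm high. Origin: centre of its underside.
- solder_reel: Bystander, loose: reel of solder on its flange, 54 mm across, 36 mm high. Origin: centre of its underside.

How it is judged:
On the way:
1. the battery pack is pulled out of the cradle (foot at least 50 mm along the cradle's axis from its floor) (z of battery_pack in the frame of cradle above 0.05 m), for 0.1 s.
At the end, for the whole second after the job is handed in: The battery pack stands upright on its foot (within 6 degrees) on the hardboard, its foot's centre within 60 mm of the board's centre, any way round, released and at rest; the loupe, the tin of brass wool and the solder reel are within 25 mm of where they stood (horizontal distance between battery_pack and hardboard below 0.06 m and height (world z) of battery_pack between 0.005 and 0.014 m and angle between battery_pack's own z axis and vertical below 0.1 rad and linear speed of battery_pack below 0.02 m/s and contact force between battery_pack and the fingers below 0.1 N and distance of each of loupe, tip_tin, solder_reel from where it was at the start of the episode below 0.025 m); the robot touches nothing.
It fails at once if the battery pack is dropped (falls faster than 0.45 m/s, as from 10 mm or more, while the fingers do not hold it) (linear speed of battery_pack above 0.45 m/s and contact force between battery_pack and the fingers below 0.2 N).
It fails at once if the loupe is pushed more than 25 mm from its place (distance of loupe from where it was at the start of the episode above 0.025 m).
It fails at once if the tin of brass wool is pushed more than 25 mm from its place (distance of tip_tin from where it was at the start of the episode above 0.025 m).
It fails at once if the solder reel is pushed more than 25 mm from its place (distance of solder_reel from where it was at the start of the episode above 0.025 m).
It also fails if it takes over 45 s, if anything falls off the work surface, if the arm or the gripper's body presses on something with over 40 N, if the wrist force passes 120 N, or if a joint passes its speed limit or range.

## Working session

There is one attempt and no reset: what is moved stays moved. The work goes in short steps, Python scripts to look and compute and a tool call to move; the robot and the scene stay as the last step left them, time stands still between calls to the robot, and variables do not carry over. Pictures are saved under pics/ and viewed, at most 10 in all, crops included, and the job is handed in when it is done.

Besides the shell and the picture viewer there is one more tool, called after "Emit:" in YAML: its name, and indented under it one key for each argument. send_rows: Moves the arm, as the interface text tells. Its arguments: {"type":"object","properties":{"commands":{"type":"array"}},"required":["commands"]}

```bash
ls; mkdir -p pics; python3 - <<'E'
from cell import r,vision
import cv2,numpy as np
s=r.sense(); print({k:np.round(v,3).tolist() for k,v in s.items()})
for n in("scene","top"):
    d=vision.read_camera(n); cv2.imwrite(f"pics/{n}0.png",d["color"]); print(n,d["fov_y"],d["cx"],d["cy"],np.round(d["world_from_camera"],3).tolist(),[k for k in d])
    np.savez(f"{n}0.npz",**d)
E
```

```text
pics
{'time': 0.0, 'joints': [-1.282, 0.312, 0.014, 1.513, -0.004, 1.319, -0.027], 'joint_vel': [0.001, -0.0, -0.002, 0.001, -0.0, 0.001, -0.001], 'joint_efforts': [-0.0, -37.992, 0.146, -23.059, 0.012, 0.014, -0.0], 'tcp_pos': [0.178, 0.52, 0.303], 'eef_rot': [-0.517, -3.098, 0.004], 'wrist_force': [0.029, -0.19, 0.314], 'wrist_torque': [-0.015, -0.075, 0.053], 'grasp_force': 0.0, 'grip_width': 0.085}
scene 57.15742020991991 281.3087708012933 216.20195170209945 [[0.797, 0.431, -0.424, 0.285], [-0.605, 0.562, -0.565, -0.379], [-0.005, 0.706, 0.708, 0.676], [0.0, 0.0, 0.0, 1.0]] ['color', 'range_z', 'fov_y', 'cx', 'cy', 'world_from_camera']
top 57.3063806526052 282.6895928381459 209.0201033863723 [[-0.012, 0.993, -0.114, 0.546], [-1.0, -0.011, 0.003, 0.117], [0.002, 0.114, 0.993, 0.943], [0.0, 0.0, 0.0, 1.0]] ['color', 'range_z', 'fov_y', 'cx', 'cy', 'world_from_camera']
```

View pics/scene0.png

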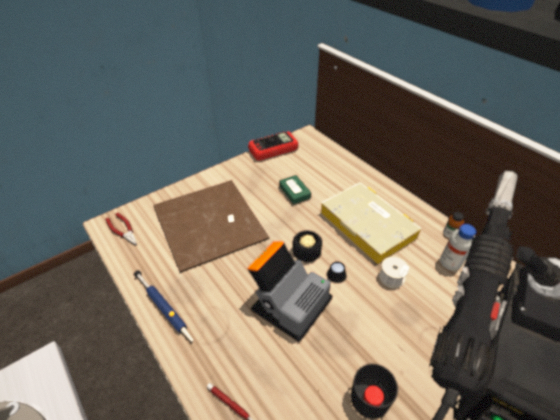

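View pics/top0.png

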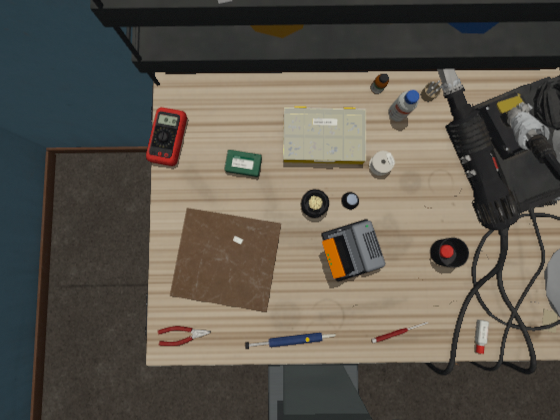

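```bash
cat > h.py <<'E'
import numpy as np,cv2
def cloud(d):
    h,w=d["range_z"].shape; f=h/2/np.tan(np.radians(float(d["fov_y"]))/2)
    v,u=np.mgrid[:h,:w]; z=d["range_z"]
    P=np.stack([(u-d["cx"])/f*z,-(v-d["cy"])/f*z,-z],-1)
    W=d["world_from_camera"]; return P@W[:3,:3].T+W[:3,3]
def pix(d,p):
    W=d["world_from_camera"];f=210/np.tan(np.radians(float(d["fov_y"]))/2)
    c=(np.atleast_2d(p)-W[:3,3])@W[:3,:3]; return np.c_[d["cx"]+f*c[:,0]/-c[:,2],d["cy"]-f*c[:,1]/-c[:,2]]
E
python3 - <<'E'
from h import *
for n in("top","scene"):
    d=dict(np.load(n+"0.npz")); P=cloud(d); hsv=cv2.cvtColor(d["color"],cv2.COLOR_BGR2HSV)
    m=((hsv[...,0]>5)&(hsv[...,0]<18)&(hsv[...,1]>200)&(hsv[...,2]>150)&(P[...,2]>.06)&(P[...,2]<.2)&(P[...,0]<.7)).astype(np.uint8)
    Q=P[m>0]; c=np.median(Q,0); print(n,len(Q),c,Q.min(0),Q.max(0))
    u,s,v=np.linalg.svd(Q-Q.mean(0),full_matrices=False); print(v.round(3).tolist(),(s/np.sqrt(len(Q))).round(4))
    r=cv2.minAreaRect((Q[:,:2]*1000).astype(np.float32)); print(r)
d=dict(np.load("top0.npz"));P=cloud(d);z=P[...,2]
def comp(r0,r1,c0,c1,lo,hi):
    q=P[r0:r1,c0:c1][(z[r0:r1,c0:c1]>lo)&(z[r0:r1,c0:c1]<hi)];return cv2.minAreaRect((q[:,:2]*1000).astype(np.float32)),np.percentile(q[:,2],[5,50,95]).round(3)
print("board",comp(200,320,165,290,.005,.014));print("reel",comp(145,182,365,402,.015,.06));print("tin",comp(185,220,298,333,.02,.06));print("loupe",comp(188,212,338,362,.012,.05))
print("charger",comp(215,290,315,390,.006,.2),comp(215,290,315,390,.05,.07))
for rr in range(225,276,8): print(rr,[int(x*1000) for x in z[rr,318:388:4]])
E
```

```text
top 431 [0.53443324 0.00820211 0.11726201] [ 0.49400642 -0.01371527  0.1073159 ] [0.57698082 0.0303204  0.12674329]
[[-0.959, -0.285, -0.001], [0.243, -0.822, 0.514], [0.148, -0.493, -0.858]] [0.0242 0.0078 0.0014]
((534.4767456054688, 8.528169631958008), (81.92610931396484, 24.005327224731445), 17.2672061920166)
scene 320 [0.53354356 0.00264829 0.11600221] [ 0.49573531 -0.01548036  0.1071503 ] [0.57609246 0.02461725 0.12169444]
[[-0.959, -0.282, -0.006], [-0.249, 0.856, -0.452], [0.133, -0.433, -0.892]] [0.0234 0.0075 0.0012]
((535.3797607421875, 4.767913818359375), (79.59129333496094, 23.31413459777832), 18.38258934020996)
board (((534.775146484375, 251.0211181640625), (301.50714111328125, 285.4862060546875), 89.28675842285156), array([0.007, 0.01 , 0.012]))
reel (((765.9970703125, -116.06581115722656), (79.91667938232422, 52.44131851196289), 70.77629852294922), array([0.032, 0.037, 0.04 ]))
tin (((664.0126953125, 38.301021575927734), (64.5570068359375, 67.66281127929688), 88.90319061279297), array([0.034, 0.04 , 0.044]))
loupe (((671.7991943359375, -50.39533996582031), (36.0990142
[... 177 characters left out ...]
102149963379), array([0.014, 0.065, 0.12 ])) (((551.92431640625, -53.422119140625), (112.38914489746094, 107.28273010253906), 16.97658920288086), array([0.054, 0.063, 0.066]))
225 [5, 1, 1, 0, 2, 2, 1, 15, 14, 58, 59, 66, 63, 65, 0, 1, 0, 0]
233 [0, 12, 14, 15, 55, 71, 77, 74, 56, 61, 62, 64, 64, 61, 59, 2, 2, 0]
241 [1, 108, 117, 120, 116, 101, 84, 77, 70, 46, 63, 62, 65, 64, 64, 3, 5, 0]
249 [1, 4, 113, 116, 122, 113, 92, 78, 79, 61, 59, 62, 62, 63, 63, 61, 0, 0]
257 [-2, 0, 109, 114, 118, 123, 107, 86, 80, 74, 57, 61, 63, 66, 64, 63, 60, 0]
265 [0, 2, 1, 109, 115, 121, 116, 102, 85, 81, 68, 49, 60, 64, 62, 60, 65, -2]
273 [0, 1, 0, 3, 113, 118, 122, 113, 72, 75, 82, 14, 0, 2, 0, 2, 2, -1]
```

Emit:
send_rows:
  commands:
    - [[-2,-7,0,0,8.5],[-4,-14,0,0,8.5],[-6,-21,0,0,8.5],[-8,-28,0,0,8.5],[-8,-30,0,0,8.5],[-8,-30,0,0,8.5]]

```text
time: 0.6
tcp_pos: [0.1123, 0.2767, 0.3031]
eef_rot: [-0.517, -3.099, 0.002]
wrist_force: [0.7, -0.6, 1.3]
grip_width: 0.0849
grasp_force: 0.0
```

```bash
python3 - <<'E'
from h import *
from cell import r
from scipy.spatial.transform import Rotation as R
s=r.sense(); print(s["tcp_pos"],R.from_rotvec(s["eef_rot"]).as_matrix().round(3),np.round(s["joints"],3))
d=dict(np.load("top0.npz"));P=cloud(d)
hsv=cv2.cvtColor(d["color"],cv2.COLOR_BGR2HSV);m=((d["color"].max(-1)<110)&(abs(P[...,2]-.009)<.007)).astype(np.uint8);m[:,:160]=0;m[:,290:]=0;m[:200]=0;m[320:]=0
m=cv2.morphologyEx(m,cv2.MORPH_OPEN,np.ones((7,7)));q=P[m>0];print(cv2.minAreaRect((q[:,:2]*1000).astype(np.float32)))
E
```

```text
[0.1122999  0.27674337 0.30314069] [[-0.946  0.324 -0.   ]
 [ 0.324  0.946 -0.001]
 [-0.    -0.001 -1.   ]] [-1.254e+00 -2.190e-01  9.000e-03  2.072e+00  2.000e-03  1.291e+00
 -5.000e-03]
((533.6956176757812, 252.45877075195312), (233.1693878173828, 213.85662841796875), 80.05558013916016)
```

Emit:
send_rows:
  commands:
    - [[0,0,0,0,8.5],[0,-6,0,0,8.5],[0,-6,0,0,8.5],[0,-6,0,0,8.5],[0,-6,0,0,8.5]]

```text
time: 1.02
tcp_pos: [0.1202, 0.2311, 0.2997]
eef_rot: [-0.523, -3.093, 0.02]
wrist_force: [-1.2, 0.3, 0.7]
grip_width: 0.0849
grasp_force: 0.0
```

```bash
python3 - <<'E'
from cell import r
s=r.sense(); print(s["joints"],s["joint_vel"])
E
```

```text
[-0.98335565 -0.29510647 -0.12890337  2.13138336 -0.03886202  1.31683063
  0.13930757] [-0.07271795 -0.00096705  0.01664626 -0.03634778 -0.00818768 -0.01118313
 -0.00692674]
```

Emit:
send_rows:
  commands:
    - [[4,-2,0,0.1,8.5],[8,-5,0,0.2,8.5],[12,-7,0,0.3,8.5],[15,-9,0,0.4,8.5],[19,-11,0,0.5,8.5],[23,-13,0,0.6,8.5],[26,-15,0,0.63,8.5],[30,-17,0,0.63,8.5],[34,-19,0,0.63,8.5],[37,-20,0,0.63,8.5]]

```text
time: 1.85
tcp_pos: [0.4451, 0.0533, 0.3012]
eef_rot: [-0.471, 3.102, -0.02]
wrist_force: [0.1, 1.1, -0.1]
grip_width: 0.0846
grasp_force: 0.0
```

Emit:
send_rows:
  commands:
    - [[3,-2,-2,0,8.5],[4.7,-3,-4,0,8.5],[4.7,-3,-4,0,8.5],[4.7,-3,-4,0,8.5],[4.7,-3,-4,0,8.5]]

```text
time: 2.27
tcp_pos: [0.4898, 0.0249, 0.2607]
eef_rot: [-0.472, 3.105, -0.02]
wrist_force: [-0.2, 0.7, 0.3]
grip_width: 0.0853
grasp_force: 0.0
```

```bash
python3 - <<'E'
from h import *
from cell import r,vision
from scipy.spatial.transform import Rotation as R
s=r.sense(); M=R.from_rotvec(s["eef_rot"]).as_matrix();print(s["tcp_pos"],M.round(3),np.round(s["joints"],3))
d=vision.read_camera("scene"); i=d["color"][190:350,200:360];cv2.imwrite("pics/s1.png",cv2.resize(i,None,fx=3.5,fy=3.5))
E
```

```text
[0.48984666 0.02490623 0.26067545] [[-0.955 -0.297  0.002]
 [-0.297  0.955 -0.012]
 [ 0.001 -0.013 -1.   ]] [-0.655  0.251  0.682  1.761 -0.156  1.186  1.943]
```

View pics/s1.png

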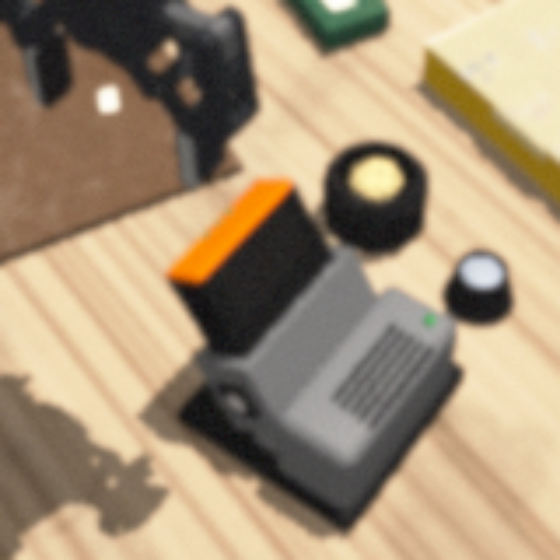

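Emit:
send_rows:
  commands:
    - [[3,-1.5,0,0,8.5],[4.7,-2.5,0,0,8.5],[4.7,-2.5,-1,0,8.5],[4.7,-2.5,-4,0,8.5],[4.7,-2.5,-7,0,8.5],[4.7,-2.5,-9.4,0,8.5],[4.7,-2.5,-9.4,0,5.2],[4.7,-2.5,-9.4,0,5.2],[4.7,-2.5,-9.4,0,5.2],[4.7,-2.5,-9.4,0,5.2]]

```text
time: 3.15
tcp_pos: [0.5381, -0.0015, 0.1687]
eef_rot: [-0.469, 3.101, -0.02]
wrist_force: [-0.5, -0.1, 0.6]
grip_width: 0.0519
grasp_force: 0.0
```

```bash
python3 - <<'E'
from h import *
from cell import r,vision
s=r.sense();print(s["tcp_pos"],s["wrist_force"],s["grip_width"])
d=vision.read_camera("scene"); i=d["color"][210:330,220:350];a=cv2.resize(i,None,fx=3,fy=4.5)
a=cv2.resize(i,None,fx=4,fy=4)
d=vision.read_camera("top"); i=d["color"][210:310,300:400]; b=cv2.resize(i,(480,480)) 
cv2.imwrite("pics/s2.png",cv2.resize(np.hstack([cv2.resize(a,(520,480)),b]),(800,384)))
E
```

```text
[ 0.53813932 -0.00151728  0.16868913] [-0.46927567 -0.10295949  0.56325428] 0.05194819924864707
```

View pics/s2.png

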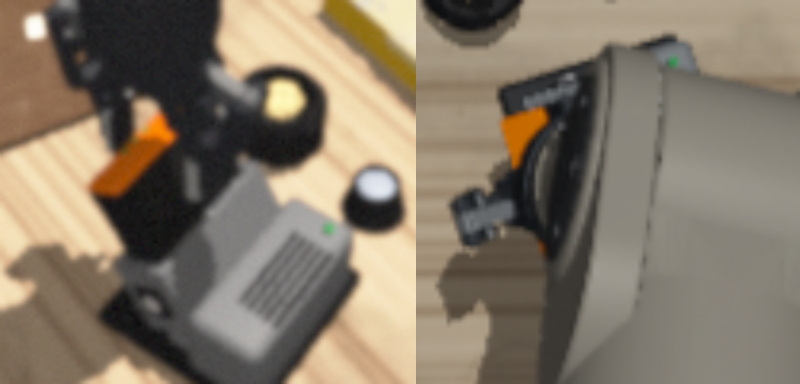

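Emit:
send_rows:
  commands:
    - [[0,0,0,0,4.4],[0,0,0,0,4.0],[0,0,0,0,3.6],[0,0,0,0,3.2],[0,0,0,0,2.4],[0,0,0,0,2.0],[0,0,0,0,2.0]]

```text
time: 3.83
tcp_pos: [0.5371, 0.0001, 0.1677]
eef_rot: [-0.47, 3.105, -0.015]
wrist_force: [-3.5, 4.0, 9.2]
grip_width: 0.0362
grasp_force: 53.4
```

Emit:
send_rows:
  commands:
    - [[0,0.1,0.2,0,2.0],[-0.1,0.2,0.3,0,2.0],[-0.1,0.3,0.5,0,2.0],[-0.1,0.4,0.7,0,2.0],[-0.2,0.5,0.8,0,2.0],[-0.2,0.5,0.8,0,2.0]]

```text
time: 4.33
tcp_pos: [0.5368, 0.0, 0.1713]
eef_rot: [-0.466, 3.102, -0.035]
wrist_force: [10.9, -2.8, -22.3]
grip_width: 0.0336
grasp_force: 63.0
```

```bash
python3 - <<'E'
from h import *
from cell import r,vision
s=r.sense();print(s["tcp_pos"],s["wrist_force"],s["grip_width"],s["grasp_force"])
d=vision.read_camera("scene");P=cloud(d); hsv=cv2.cvtColor(d["color"],cv2.COLOR_BGR2HSV)
m=((hsv[...,0]>5)&(hsv[...,0]<18)&(hsv[...,1]>200)&(hsv[...,2]>120)&(P[...,2]>.06)&(P[...,2]<.3)&(P[...,0]<.7));Q=P[m];print(len(Q),Q.min(0),Q.max(0))
E
```

```text
[5.36763207e-01 3.62009531e-05 1.71348734e-01] [ 10.89695154  -2.78088394 -22.2710997 ] 0.03360698397731377 62.97047093510628
217 [ 0.49640232 -0.02315343  0.10974091] [0.54948135 0.01808633 0.16391171]
```

Emit:
send_rows:
  commands:
    - [[0.2,-0.5,-0.8,0,5.5],[0.2,-0.5,-0.8,0,5.5],[0.2,-0.4,-1.5,0,5.2],[0.2,-0.4,-1.5,0,4.4],[0.2,-0.4,-1.5,0,3.6],[0.2,-0.4,-1.5,0,2.8],[0.2,-0.4,-1.5,0,2.0],[0.2,-0.4,-1.5,0,2.0]]

```text
time: 5.05
tcp_pos: [0.5368, -0.0028, 0.1619]
eef_rot: [-0.467, 3.106, -0.023]
wrist_force: [-6.4, -0.4, 13.3]
grip_width: 0.0392
grasp_force: 55.2
```

Emit:
send_rows:
  commands:
    - [[0,0.2,0.1,0,2.0],[0,0.4,0.3,0,2.0],[0,0.5,0.5,0,2.0],[0,0.5,0.6,0,2.0]]

```text
time: 5.38
tcp_pos: [0.5367, -0.002, 0.1633]
eef_rot: [0.465, -3.107, 0.039]
wrist_force: [6.6, -8.9, -22.4]
grip_width: 0.0379
grasp_force: 58.1
```

Emit:
send_rows:
  commands:
    - [[0,0.2,0.1,0,2.0],[0,0.3,0.2,0,2.0],[0,0.3,0.3,0,2.0]]

```text
time: 5.63
tcp_pos: [0.5364, -0.0015, 0.1645]
eef_rot: [0.461, -3.105, 0.046]
wrist_force: [9.4, -11.4, -31.7]
grip_width: 0.0369
grasp_force: 61.0
```

Emit:
send_rows:
  commands:
    - [[0,0.1,0.1,0,2.0],[0,0.2,0.2,0,2.0],[0,0.3,0.3,0,2.0],[0,0.4,0.4,0,2.0]]

```text
time: 5.97
tcp_pos: [0.5359, -0.0006, 0.1663]
eef_rot: [0.458, -3.104, 0.054]
wrist_force: [14.8, -19.1, -45.4]
grip_width: 0.0364
grasp_force: 59.0
```

```bash
python3 - <<'E'
from h import *
from cell import r,vision
d=vision.read_camera("scene"); P=cloud(d)
d0=dict(np.load("scene0.npz"))
cv2.imwrite("pics/s3.png",np.hstack([cv2.resize(x["color"][230:320,230:325],(400,380),interpolation=cv2.INTER_CUBIC) for x in(d0,d)]))
E
```

```text
(no output)
```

View pics/s3.png

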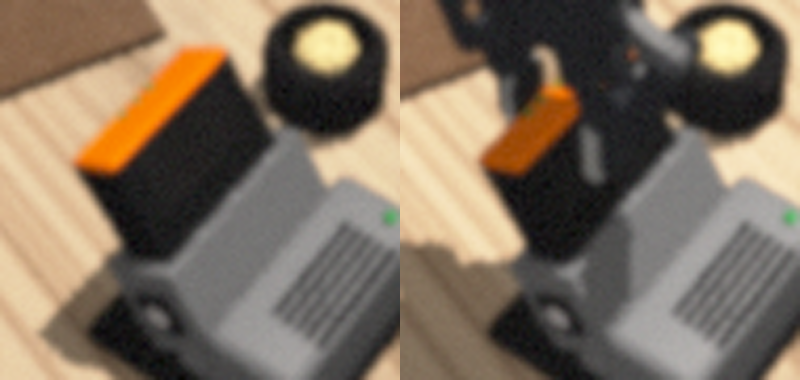

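Emit:
send_rows:
  commands:
    - [[0,0.1,0.2,0,2.0],[0,0.2,0.3,0,2.0],[0,0.3,0.4,0,2.0],[0,0.3,0.5,0,2.0]]

```text
time: 6.35
tcp_pos: [0.5346, 0.0014, 0.1721]
eef_rot: [0.454, -3.101, 0.053]
wrist_force: [8.4, -19.4, -30.3]
grip_width: 0.0349
grasp_force: 57.2
```

Emit:
send_rows:
  commands:
    - [[0,0.1,0.1,0,2.0],[-0.1,0.2,0.2,0,2.0],[-0.1,0.3,0.3,0,2.0],[-0.1,0.3,0.4,0,2.0]]

```text
time: 6.68
tcp_pos: [0.5346, 0.0058, 0.1803]
eef_rot: [0.454, -3.104, 0.046]
wrist_force: [0.5, -15.4, -6.5]
grip_width: 0.0349
grasp_force: 60.2
```

```bash
python3 - <<'E'
from h import *
from cell import r,vision
d0=dict(np.load("scene0.npz"));d=vision.read_camera("scene")
for x in(d0,d):
    hsv=cv2.cvtColor(x["color"],cv2.COLOR_BGR2HSV);m=(hsv[...,0]>5)&(hsv[...,0]<18)&(hsv[...,1]>200)&(hsv[...,2]>90);m[:240]=0;m[300:]=0;m[:,:240]=0;m[:,300:]=0
    v,u=np.nonzero(m); k=np.argmin(u);print(u.min(),v[u==u.min()],[(c,v[u==c].min(),v[u==c].max()) for c in range(u.min(),u.min()+14,3)])
P=np.array([.535,.0067,.116]);a=np.array([-.155,.507,.848]);print(pix(d,[P,P+.01*a]))
E
```

```text
249 [267 268 269] [(249, np.int64(267), np.int64(269)), (252, np.int64(264), np.int64(270)), (255, np.int64(261), np.int64(271)), (258, np.int64(258), np.int64(270)), (261, np.int64(255), np.int64(266))]
248 [261 262] [(248, np.int64(261), np.int64(262)), (251, np.int64(258), np.int64(264)), (254, np.int64(255), np.int64(264)), (257, np.int64(252), np.int64(264)), (260, np.int64(247), np.int64(260))]
[[264.66392616 254.16177109]
 [262.23874185 249.96865344]]
```

Emit:
send_rows:
  commands:
    - [[-0.1,0.3,0.5,0,2.0],[-0.2,0.6,1.0,0,2.0],[-0.2,0.8,1.5,0,2.0],[-0.3,1.1,2.0,0,2.0],[-0.4,1.4,2.5,0,2.0],[-0.5,1.7,3.0,0,2.0]]

```text
time: 7.23
tcp_pos: [0.53, 0.0277, 0.2117]
eef_rot: [0.456, -3.106, 0.031]
wrist_force: [-0.5, 1.9, -2.4]
grip_width: 0.0276
grasp_force: 56.8
```

Emit:
send_rows:
  commands:
    - [[0,0.5,1,0,2.0],[0,1.2,2.5,0,2.0],[0,1.5,4,0,2.0],[0,2.5,6,0,2.0],[0,4,7,0,2.0],[0,7,7,0,2.0],[0,10,7,0,2.0],[0,10,7,0,2.0],[0,10,7,0,2.0]]

```text
time: 7.98
tcp_pos: [0.5295, 0.1391, 0.2808]
eef_rot: [0.481, -3.103, 0.016]
wrist_force: [0.4, -0.7, -2.4]
grip_width: 0.0274
grasp_force: 57.9
```

```bash
python3 - <<'E'
from h import *
from cell import r,vision
s=r.sense();print(s["tcp_pos"],s["wrist_force"])
d=vision.read_camera("scene");cv2.imwrite("pics/s4.png",cv2.resize(d["color"][130:330,150:350],(600,600)))
E
```

```text
[0.52949625 0.13905123 0.2807592 ] [ 0.43341599 -0.71251222 -2.42171771]
```

View pics/s4.png

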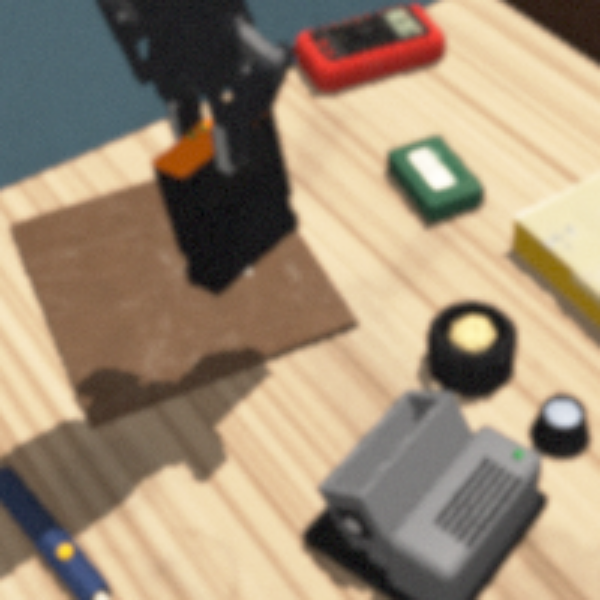

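Emit:
send_rows:
  commands:
    - [[0,3,0,0,2.0],[0.2,6,-1,0,2.0],[0.4,9,-2,0,2.0],[0.4,11.3,-3,0,2.0],[0.4,11.3,-4,0,2.0],[0.4,11.3,-4,0,2.0],[0.4,11.3,-4,0,2.0]]

```text
time: 8.62
tcp_pos: [0.5346, 0.2451, 0.2407]
eef_rot: [0.465, -3.105, 0.024]
wrist_force: [0.6, -1.1, -2.1]
grip_width: 0.0275
grasp_force: 58.0
```

```bash
python3 - <<'E'
from h import *
from cell import r,vision
s=r.sense();t=s["tcp_pos"];print(t,s["wrist_force"])
for n in("scene","top"):
    d=vision.read_camera(n);P=cloud(d); hsv=cv2.cvtColor(d["color"],cv2.COLOR_BGR2HSV)
    box=(np.hypot(P[...,0]-t[0],P[...,1]-t[1])<.075)&(P[...,2]>.03)&(P[...,2]<.3)
    m=((hsv[...,0]>5)&(hsv[...,0]<18)&(hsv[...,1]>180)&(hsv[...,2]>70)&box);Q=P[m];print(n,len(Q),np.percentile(Q,[5,50,95],0).round(3) if len(Q) else 0)
    m2=box&(P[...,2]<t[2]-.085)&~m;Q=P[m2]
    if len(Q)>20:
        u_,s_,v=np.linalg.svd(Q-np.median(Q,0),full_matrices=False);print(len(Q),Q.min(0),Q.max(0),v.round(3).tolist(),s_/len(Q)**.5)
cv2.imwrite("pics/s5.png",cv2.resize(vision.read_camera("scene")["color"][100:280,130:310],(600,600)))
E
```

```text
[0.5345843  0.24512581 0.24068399] [ 0.62507418 -1.06961572 -2.09871513]
scene 185 [[0.5   0.204 0.18 ]
 [0.519 0.238 0.183]
 [0.572 0.25  0.218]]
1022 [0.49616379 0.2055574  0.08310372] [0.58612183 0.24301493 0.15538004] [[-0.989, -0.149, 0.019], [-0.005, 0.161, 0.987], [-0.15, 0.976, -0.16]] [0.02692822 0.02014031 0.00564438]
top 99 [[0.498 0.224 0.184]
 [0.515 0.24  0.187]
 [0.577 0.256 0.19 ]]
232 [0.50113962 0.20726045 0.09099749] [0.58283242 0.23864557 0.15563064] [[-0.969, -0.244, 0.036], [-0.006, 0.172, 0.985], [-0.246, 0.955, -0.168]] [0.03152434 0.01880402 0.0020085 ]
```

View pics/s5.png

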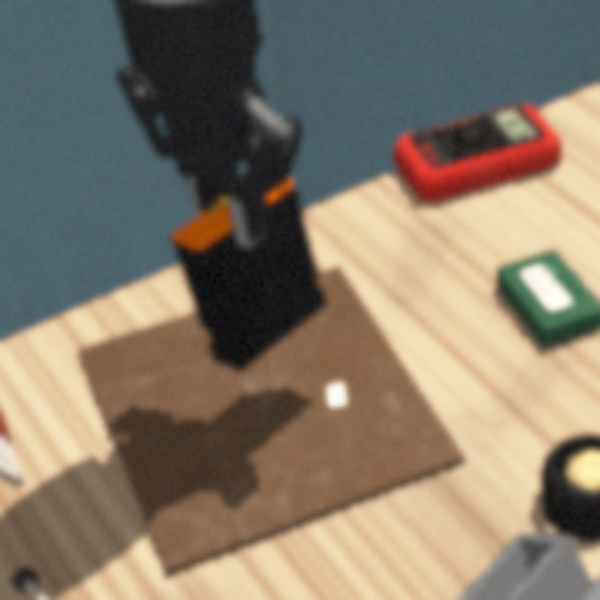

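Emit:
send_rows:
  commands:
    - [[-0.2,1.5,-2,0,2.0],[-0.3,2.7,-4,0,2.0],[-0.3,2.7,-5.5,0,2.0],[-0.3,2.7,-6.5,0,2.0],[-0.3,2.7,-7,0,2.0],[-0.3,2.7,-7.3,0,2.0],[-0.3,2.7,-7.3,0,2.0],[-0.3,2.7,-7.3,0,2.0]]

```text
time: 9.43
tcp_pos: [0.5327, 0.2735, 0.1694]
eef_rot: [-0.466, 3.105, -0.02]
wrist_force: [-0.3, -0.0, -2.7]
grip_width: 0.0276
grasp_force: 58.0
```

Emit:
send_rows:
  commands:
    - [[0,0,-0.2,0,2.0],[0,0,-0.4,0,2.0],[0,0,-0.6,0,2.0],[0,0,-0.6,0,2.0]]

```text
time: 9.77
tcp_pos: [0.5328, 0.274, 0.1655]
eef_rot: [-0.468, 3.104, -0.018]
wrist_force: [-3.4, -1.8, 10.4]
grip_width: 0.0278
grasp_force: 59.9
```

Emit:
send_rows:
  commands:
    - [[0.1,-0.4,0,0,2.0],[0.2,-0.8,0,0,2.0],[0.3,-1.1,0,0,2.0],[0.4,-1.4,0,0,2.0],[0.4,-1.4,0,0,2.0]]

```text
time: 10.18
tcp_pos: [0.5367, 0.2634, 0.1661]
eef_rot: [-0.47, 3.101, -0.008]
wrist_force: [-2.8, 2.8, 10.4]
grip_width: 0.0269
grasp_force: 57.8
```

```bash
cat > look.py <<'E'
from h import *
from cell import r,vision
s=r.sense();t=s["tcp_pos"];print(t,s["wrist_force"])
for n in("scene","top"):
    d=vision.read_camera(n);P=cloud(d); hsv=cv2.cvtColor(d["color"],cv2.COLOR_BGR2HSV)
    box=(np.hypot(P[...,0]-.535,P[...,1]-.25)<.085)&(P[...,2]>.018)&(P[...,2]<.2)
    m=((hsv[...,0]>5)&(hsv[...,0]<18)&(hsv[...,1]>180)&(hsv[...,2]>70)&box);Q=P[m];print(n,len(Q),np.percentile(Q,[5,50,95],0).round(3).tolist() if len(Q) else 0)
    Q=P[box&(P[...,2]<.09)]
    if len(Q)>20:
        u_,s_,v=np.linalg.svd(Q-np.median(Q,0),full_matrices=False);print(len(Q),v.round(3).tolist(),(s_/len(Q)**.5).round(4))
E
python3 look.py
```

```text
[0.53672814 0.26341507 0.16611315] [-2.84425103  2.8020645  10.37765444]
scene 153 [[0.502, 0.224, 0.104], [0.52, 0.255, 0.108], [0.565, 0.268, 0.14]]
840 [[-0.985, -0.171, 0.027], [-0.013, -0.081, -0.997], [0.173, -0.982, 0.078]] [0.0272 0.0209 0.0057]
top 88 [[0.499, 0.244, 0.105], [0.516, 0.258, 0.111], [0.578, 0.276, 0.113]]
174 [[-0.957, -0.288, -0.016], [-0.038, 0.069, 0.997], [-0.286, 0.955, -0.077]] [0.0311 0.0209 0.0007]
```

Emit:
send_rows:
  commands:
    - [[0.1,-0.4,0,0,2.0],[0.2,-0.7,0,0,2.0],[0.2,-0.7,0,0,2.0]]

```text
time: 10.53
tcp_pos: [0.5389, 0.2578, 0.1662]
eef_rot: [-0.471, 3.1, -0.005]
wrist_force: [-1.9, 4.5, 8.0]
grip_width: 0.0267
grasp_force: 57.6
```

```bash
python3 look.py
```

```text
[0.53885653 0.25784638 0.16615187] [-1.89238626  4.52729464  7.97077248]
scene 150 [[0.504, 0.234, 0.104], [0.521, 0.25, 0.108], [0.547, 0.266, 0.11]]
835 [[-0.986, -0.165, 0.019], [-0.006, -0.082, -0.997], [0.166, -0.983, 0.08]] [0.0271 0.0208 0.0057]
top 79 [[0.503, 0.237, 0.106], [0.518, 0.25, 0.111], [0.582, 0.27, 0.113]]
164 [[-0.956, -0.291, -0.025], [-0.045, 0.061, 0.997], [-0.289, 0.955, -0.072]] [0.0317 0.021  0.0006]
```

Emit:
send_rows:
  commands:
    - [[0,0,0,0,2.8],[0,0,0,0,3.0],[0,0,0,0,3.3],[0,0,0,0,3.6],[0,0,0,0,4.2],[0,0,0,0,5],[0,0,0,0,5]]

```text
time: 11.22
tcp_pos: [0.5376, 0.2529, 0.1619]
eef_rot: [0.468, -3.106, 0.021]
wrist_force: [-0.2, -0.5, 0.3]
grip_width: 0.05
grasp_force: 0.0
```

```bash
python3 look.py
```

```text
[0.53763008 0.25287961 0.1618886 ] [-0.2487537 -0.4900367  0.3245962]
scene 199 [[0.507, 0.223, 0.101], [0.526, 0.243, 0.107], [0.547, 0.267, 0.137]]
745 [[-0.983, -0.165, 0.081], [-0.08, -0.008, -0.997], [0.165, -0.986, -0.006]] [0.0281 0.0205 0.0059]
top 67 [[0.505, 0.23, 0.099], [0.516, 0.237, 0.109], [0.58, 0.268, 0.112]]
82 [[-0.957, -0.292, 0.001], [-0.002, 0.004, -1.0], [0.292, -0.956, -0.004]] [0.0345 0.0203 0.0003]
```

Upright and free. Retreat straight up with fingers opened wider, then verify.

Emit:
send_rows:
  commands:
    - [[0,0,0.5,0,5.2],[0,0,1.5,0,5.2],[0,0,3,0,5.2],[0,0,6,0,5.2],[0,0,9,0,5.2],[0,0,12,0,5.2],[0,0,12,0,5.2]]

```text
time: 11.9
tcp_pos: [0.5412, 0.2536, 0.2906]
eef_rot: [-0.466, 3.093, -0.014]
wrist_force: [1.2, 0.2, 0.4]
grip_width: 0.0521
grasp_force: 0.0
```

```bash
python3 look.py; python3 - <<'E'
from cell import vision
import cv2
cv2.imwrite("pics/s6.png",vision.read_camera("scene")["color"])
E
```

```text
[0.54120639 0.25356094 0.29055256] [1.20293963 0.15692193 0.37607991]
scene 168 [[0.506, 0.229, 0.101], [0.535, 0.241, 0.106], [0.58, 0.264, 0.108]]
784 [[-0.986, -0.163, -0.029], [-0.028, -0.009, 1.0], [-0.163, 0.987, 0.005]] [0.0271 0.0209 0.0057]
top 95 [[0.503, 0.229, 0.097], [0.518, 0.246, 0.109], [0.579, 0.27, 0.112]]
91 [[-0.955, -0.295, -0.036], [-0.032, -0.017, 0.999], [0.295, -0.955, -0.007]] [0.0299 0.0211 0.0003]
```

View pics/s6.png

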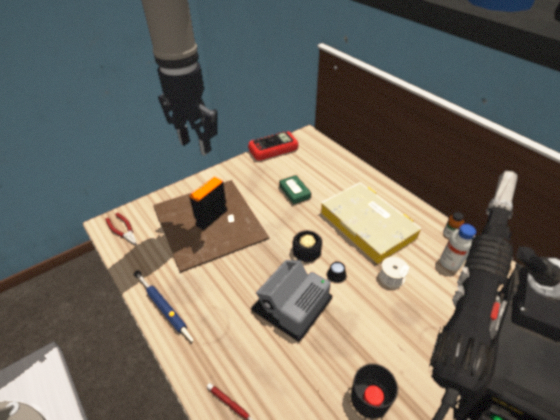

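The pack stands upright at about pixel (208,205), mid-board. The gripper is clear above it, and the loupe, tin and reel have not moved.

```bash
python3 -c "
from cell import job
print(job.close_job())"
```

```text
the job is handed in; nothing more can be done
None
```

The battery pack is out of the charger and standing upright near the middle of the hardboard, released, with the loupe, tin and reel still in place; the job is handed in at about 12 s, but no verdict came back.

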